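# Feed the slat rack past the spring gate

## Task

Push the wooden rack of slats along the chute and past the spring gate until it rests against the end stop: press the gate's long paddle down with one fingertip to hold the gate open, and push the rack's rear end with the other fingertip while the gate is held. Do not let the gate strike the rack or pick the rack up, then lift away so that the gate shuts behind it. Leave the other things on the bench where they are.

Things in the scene. Friction and masses are not known exactly. Their poses are not given: they have to be found in the camera images.
- chute: Open-topped wooden chute, 400 mm long, fixed. Origin: mid-length, on the bench, midway between the walls. +x = travel (roughly the robot's right), +y = gate side (away from the robot). Floor top 6 mm above the bench. Walls 6 mm thick, inner faces at y = -25 and 25 mm, tops 40 mm above the bench. Open at the -x end; end stop 50 mm high, inner face at x = 185 mm.
- rack: Loose wooden rack in the chute before the gate, about 0.2 kg: 100 mm long (x, along the travel), 44 mm wide, 50 mm high; full-height end boards with five upright slats between. Origin: centre of its underside. The rear end board, to be pushed, is at x = -50 mm. At the end stop its origin is at x = 135 mm of the chute.
- gate (a joint): Angle of the aluminium gate (rad): 0 shut, 0.75 hard limit; from 0.5 on the blade is clear of the rack. It turns about a rod along the chute, outside the +y wall (chute y = 42 mm, 20 mm above the bench). A light spring shuts it; about 4 N on the paddle holds it open.
- paddle (a point): Middle of the top face of the gate's paddle, a plate 320 mm long (chute x -200 to 120 mm) and 44 mm wide (chute y about 58 to 100 mm): a pressing fingertip can slide along it. Shut, it slopes up away from the chute by 0.3 rad, this point 44 mm above the bench. A fingertip at chute y = 80 to 87 mm pressed down to 20 mm above the bench opens the gate to about 0.57.
- blade (a point): Middle of the inner edge of the gate's blade, moving with it; shut, at chute x = 30, y = 11 mm, 52 mm above the bench. The blade is 8 mm thick along the chute, 13 mm high, and blocks the rack. Pressing the paddle swings it up and out; open, it stands between chute y = 25 and 65 mm, up to 70 mm above the bench.
- stop (a point): Point on the inner face of the end stop, at the chute's floor (6 mm above the bench), midway between the walls: the rack's front end rests against this face at the end.
- abacus: Small abacus lying flat, 130 x 82 x 18 mm, near side of the chute; origin at its underside (not part of the job).
- bar0: Loose wooden bar 110 x 16 x 10 mm, near side of the chute; origin at its underside (not part of the job).
- bar1: Loose wooden bar 110 x 16 x 10 mm, near side of the chute; origin at its underside (not part of the job).
- tape: Roll of tape lying flat, 72 mm across, 18 mm high, near side of the chute; origin at its underside (not part of the job).
- jar: Closed jar, 58 mm across, 75 mm high, far side of the chute; origin at its underside (not part of the job).
- glue: White bottle, 64 mm across, 160 mm high, beyond the end stop; origin at its underside (not part of the job).
- mallet: Small wooden hammer lying on the bench to the left; origin at its underside (not part of the job).

How it is judged:
By the outcome, as a careful person would: the job done as asked, in the order asked, and still so for the second after the job is handed in, with the robot touching nothing.
It also fails if it takes over 45 s, if anything falls off the work surface, if the arm or the gripper's body presses on something with over 40 N, if the wrist force passes 120 N, or if a joint passes its speed limit or range.

## Robot

A 6-joint arm with a two-finger parallel gripper is mounted at the origin on the work surface. World frame = base frame: x ahead of the robot, y to its left, z up, the work surface at z = 0. Lengths are in m, angles in degrees, forces in N, time in s.
With the tool pointing down it reaches from about 0.4 to 0.825 m from the base axis. Payload 7 kg.
Tool frame: the origin (TCP) lies between the finger pads; the fingertips stand 25 mm ahead of it and the grasp point (between the pads) lies 6 mm ahead of it; z points along the fingers, y is the line along which they close (so a half turn about z gives the same grasp; the last joint's range is limited). The gripper opens to 88 mm and grips with 3 to 60 N. Pads are 19 mm wide; open, the fingers measure 130 mm over their backs; the gripper's body (78 mm by 193 mm) begins 47 mm behind the grasp point.
Start: joints at [91.507, 20.546, 0.682, 0, -70.136, -16.507], TCP at [0.175, 0.652, 0.252] pointing down, gripper open.
Joint ranges: [-176.03, 176.03], [-82.01, 121.73], [-58.28, 71.71], [-173.87, 95.51], [-174.79, -0.11], [-173.66, 173.66]. Speed limits (degrees/s): [136.94, 136.94, 172.46, 180, 180, 180].

## Interface

Orientations are given as [roll, pitch, yaw] about the fixed x, y, z axes, in that order (R = Rz(yaw) Ry(pitch) Rx(roll)).
In Python, from plant import status, optics, job gives the robot as it stands. The module is installed in compiled form; this text tells all that it offers.
- The arm moves only by the tool jog_arm, called after "Call:" as name(argument=value, ...), one argument or row to a line, values as JSON. Schema: {"type":"object","properties":{"increments":{"type":"array","items":{"type":"number"},"minItems":5,"maxItems":40},"only":{"type":"string"},"quiet":{"type":"boolean"},"lines":{"type":"string"}},"required":["increments"],"additionalProperties":false}. increments is one flat list of numbers that holds 1 to 8 rows one after another, with no inner brackets; each row has 5 numbers: dx, dy, dz in normalised numbers (1 is 750 mm), then a turn about the tool's z in parts of the range, where 1.0 means 90 degrees, then the finger opening in m; each row is the pose to reach, as a shift and turn from the pose commanded when the call began, along the tool's axes at that moment; what a row does not reach only later rows make up. A row lasts 1/8 s, in which the tool goes at most 0.0625 m and 10.7 degrees, less where a joint would pass 70% of its speed; a pose out of reach is approached as far as the arm can. The fingers move at their own pace and stop on an object; the grip force is fixed at half the most. Time passes only in rows, so rows that do not move let the fingers close. The tool returns the time, the measured TCP pose, the force, the opening and the grip force at its end. only (a regular expression) keeps the lines of the reply that match it, lines (a string "A,B") keeps lines A to B, and quiet returns only ok. A shift or turn number past 1, either way, is cut back to 1. Input that does not fit is refused with a message, and nothing moves.
- status.get_obs(): the state, without advancing time (a new reading comes with each control period).
- optics.snapshot(name): name is "side" or "top" or "wrist"; returns a dict with "frame" (384x512x3 uint8, red, green, blue), "z_map" (384x512 float32, m along the optical axis (not along the pixel's ray), 0 where there is no reading), "fovy" (degrees; the focal length in pixels is half the picture's height over the tangent of half this angle, whatever the lens; pixels are square), "cx", "cy" (the principal point, pixels), "R" (3x3) and "t" (3): a world point X has camera coordinates R X + t; the wrist camera has in their place "T_tool_cam" (4x4, takes a point from camera to tool coordinates, whose origin is the TCP and whose axes are the flange's). Camera axes: x right, y down, z forward; pixel columns grow to the right and rows downward; lengths in m; the calibration is good to about 2 mm. A picture is of the moment at which its call begins: read the wrist's pose just before it.
- job.close_job(): hands the job in; it is judged then, once.
The state is a dict: "clock": time; "joint_pos": joint angles; "qvel": joint speeds; "tau": joint torques, N m; "tool_pos": TCP position; "orientation": TCP orientation; "force": force on the tool from outside, world axes, zero at the start; "moment": the same for the moment, N m; "opening": finger opening in m; "gripper_force": force on a finger pad.
Only numpy, scipy, OpenCV 4.12 (cv2) and the standard library are available. Lean on these libraries where they do the work, as an engineer would, in place of code of your own. Each camera call takes 0.05 s, during which the arm holds its last target. There are 200 camera calls.

## Working session

There is one attempt and no reset: what is moved stays moved. The work goes in short steps, Python scripts to look and compute and a tool call to move; the robot and the scene stay as the last step left them, time stands still between calls to the robot, and variables do not carry over. Pictures are saved under pics/ and viewed, at most 10 in all, crops included, and the job is handed in when it is done.

```bash
mkdir -p pics; cat > h.py <<'E'
import numpy as np,cv2
from plant import status,optics
def snap(n):
    s=optics.snapshot(n); np.savez(f'{n}.npz',**s); return s
def load(n): return dict(np.load(f'{n}.npz'))
def w(s,u,v,z=None,Z=None):
    # pixel->world using depth map, or given world height Z
    f=s['frame'].shape[0]/2/np.tan(np.radians(float(s['fovy']))/2)
    d=np.array([(u-s['cx'])/f,(v-s['cy'])/f,1.])
    R,t=s['R'],s['t']; o=-R.T@t; r=R.T@d
    if Z is not None: return o+r*(Z-o[2])/r[2]
    z=s['z_map'][int(v),int(u)]; return o+r*z
E
python3 - <<'E'
from h import *
for n in('top','side'):
    s=snap(n); cv2.imwrite(f'pics/{n}.png',cv2.resize(s['frame'][:,:,::-1],None,fx=1.5,fy=1.5,interpolation=cv2.INTER_CUBIC))
    print(n,s['fovy'],s['cx'],s['cy'],-s['R'].T@s['t'])
o=status.get_obs();print(o['clock'],o['tool_pos'],o['orientation'],o['opening'])
E
```

```text
top 47.42244386462501 253.72160536208642 185.56614311821593 [0.4559295  0.10714861 1.11382781]
side 55.825060757357 252.6514996777402 186.7001331477115 [ 0.15478267 -0.62304427  0.71735   ]
0.1 [0.17462408 0.65162143 0.25073744] [ 1.79917621e+02 -7.11754908e-03 -1.50065777e+01] 0.08775475406558944
```

View pics/top.png

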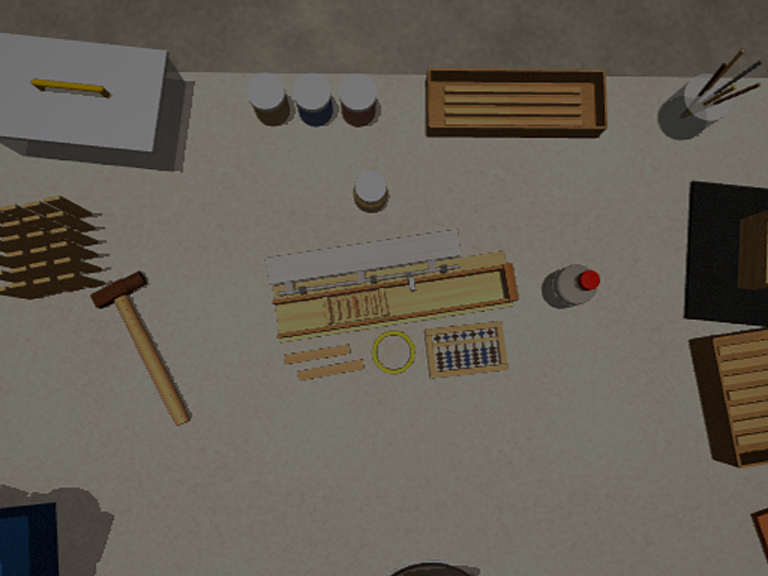

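View pics/side.png

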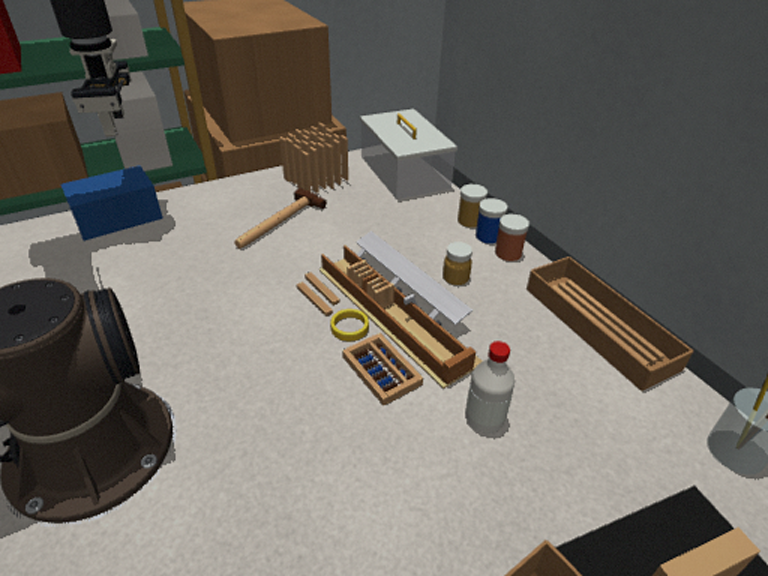

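The top view shows the chute running from about (277,315) to (515,280), with the rack at (330–388, 305), the blade at (411,283) and the paddle at (267–460, 255). I'll enlarge it.

```bash
python3 - <<'E'
from h import *
s=load('top'); c=s['frame'][145:265,170:360,::-1]
c=cv2.convertScaleAbs(c,alpha=1.6)
cv2.imwrite('pics/crop.png',cv2.resize(c,None,fx=4,fy=4,interpolation=cv2.INTER_CUBIC))
E
```

```text
(no output)
```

View pics/crop.png

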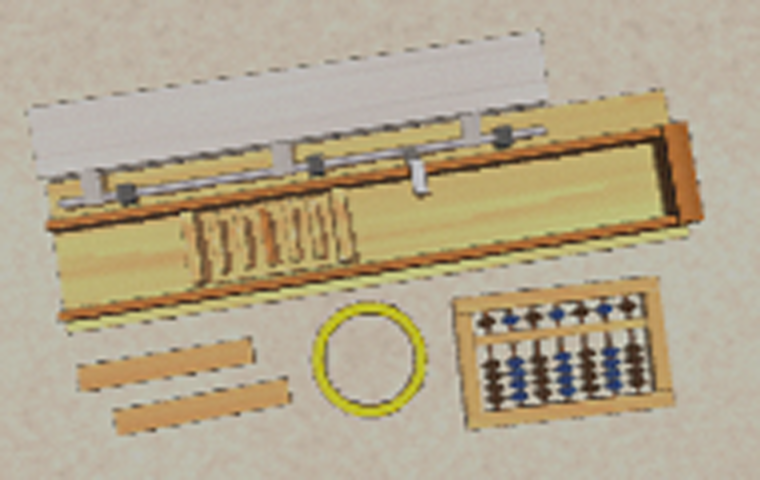

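```bash
cat >> h.py <<'E'
def cw(s,X,Y,Z): return w(s,170+(X+.5)/4-.5,145+(Y+.5)/4-.5,Z=Z)
E
python3 - <<'E'
from h import *
s=load('top')
P={'farwallL':(48,226,.04),'farwallR':(662,130,.04),'nearL':(60,318,.04),'nearR':(678,224,.04),
'stopTL':(665,125,.05),'stopTR':(690,122,.05),'stopBR':(703,219,.05),'stopBL':(680,223,.05),
'padFL':(28,106,.051),'padFR':(540,31,.051),'padNR':(548,102,.038),'padNL':(40,178,.038),
'rackRL':(187,213,.056),'rackRN':(196,287,.056),'rackFF':(346,190,.056),'rackFN':(356,263,.056),'blade':(421,193,.052)}
W={k:cw(s,*v) for k,v in P.items()}
for k in W: print(k,W[k].round(4))
a=(W['farwallR']-W['farwallL']+W['nearR']-W['nearL'])[:2]; a2=(W['padFR']-W['padFL']+W['padNR']-W['padNL'])[:2]
print(np.degrees(np.arctan2(a[1],a[0])),np.degrees(np.arctan2(a2[1],a2[0])))
a=a+a2;yaw=np.arctan2(a[1],a[0])
# fit origin: rough from stop inner and wall
c,sn=np.cos(yaw),np.sin(yaw);R=np.array([[c,sn],[-sn,c]])
L={k:R@v[:2] for k,v in W.items()}
for k in L: print(k,L[k].round(4))
# depth check
for X,Y in [(290,90),(160,115),(120,260),(500,200),(270,195),(690,170)]:
    print(X,Y,w(s,170+X/4,145+Y/4).round(4), (R@w(s,170+X/4,145+Y/4)[:2]).round(4))
E
```

```text
farwallL [0.5397 0.2587 0.04  ]
farwallR [ 0.6   -0.121  0.04 ]
nearL [0.4835 0.2504 0.04  ]
nearR [ 0.5414 -0.1297  0.04  ]
stopTL [ 0.6018 -0.1208  0.05  ]
stopTR [ 0.6037 -0.1364  0.05  ]
stopBR [ 0.5437 -0.1429  0.05  ]
stopBL [ 0.5412 -0.1287  0.05  ]
padFL [0.6124 0.2706 0.051 ]
padFR [ 0.6602 -0.0442  0.051 ]
padNR [ 0.6178 -0.0504  0.038 ]
padNL [0.5695 0.2644 0.038 ]
rackRL [0.5465 0.1726 0.056 ]
rackRN [0.5017 0.1668 0.056 ]
rackFF [0.5606 0.0763 0.056 ]
rackFN [0.5162 0.0703 0.056 ]
blade [0.5593 0.0303 0.052 ]
-81.1549994898956 -81.33043916586867
farwallL [-0.1734  0.5728]
farwallR [0.211  0.5746]
nearL [-0.1738  0.516 ]
nearR [0.2107 0.5153]
stopTL [0.2111 0.5764]
stopTR [0.2268 0.5759]
stopBR [0.2241 0.5156]
stopBL [0.2097 0.5153]
padFL [-0.1741  0.6465]
padFR [0.1443 0.6458]
padNR [0.1439 0.6029]
padNL [-0.1745  0.6032]
rackRL [-0.0874  0.5664]
rackRN [-0.0884  0.5213]
rackFF [0.0101 0.5657]
rackFN [0.0092 0.5209]
blade [0.0553 0.5573]
290 90 [0.6229 0.1095 0.0447] [-0.0133  0.6323]
160 115 [0.6066 0.1893 0.0478] [-0.0947  0.6284]
120 260 [0.5199 0.2167 0.0068] [-0.135   0.5468]
500 200 [ 0.5583 -0.0244  0.0061] [0.1092 0.5481]
270 195 [0.5579 0.1217 0.0425] [-0.0353  0.5699]
690 170 [ 0.573  -0.1365  0.0501] [0.2223 0.5455]
```

Fit check: the walls are 58–59 mm apart (should be 62), the paddle is 318 mm long (320), and the blade sits at chute x≈30. The chute yaw is −81.2° with its origin at about (0.543, 0.058), and the rack's rear face is at chute x ≈ −0.114. I'll start the move over.

Careful with the scale: shifts go in shares of 750 mm and turns go in shares of 90 degrees. That gives: 0.33 m / 0.75 = 0.44, 0.31 m / 0.75 = 0.4133, 52 degrees / 90 = 0.5778.

```bash
cat >> h.py <<'E'
YAW=-81.24; A=np.radians(YAW); C,S=np.cos(A),np.sin(A); O=np.array([.0255,.545])
def chute(p): return np.array([C*p[0]+S*p[1],-S*p[0]+C*p[1]])-O
def show(goal=None,tz=None):
    from scipy.spatial.transform import Rotation as Ro
    o=status.get_obs(); p=np.array(o['tool_pos']); print('t',o['clock'],'chute',chute(p).round(4),'z',p[2].round(4),'rpy',np.round(o['orientation'],2),'F',np.round(o['force'],1),'op',round(o['opening'],4))
    if goal is not None:
        l=np.array(goal)+O; g=np.array([C*l[0]-S*l[1],S*l[0]+C*l[1],tz])
        print('tool shift',(Ro.from_euler('xyz',o['orientation'],degrees=True).inv().apply(g-p)).round(4),'turn',round(o['orientation'][2]-YAW,2))
E
```

Call:
jog_arm(
  increments=[0.04, 0.0267, 0, 0.0444, 0.07, 0.0933, 0.0667, 0, 0.1111, 0.07, 0.16, 0.1067, 0, 0.2, 0.07, 0.2267, 0.1533, 0, 0.2889, 0.07, 0.2933, 0.2, 0, 0.3778, 0.07, 0.36, 0.2467, 0, 0.4667, 0.07, 0.4133, 0.28, 0, 0.5333, 0.07, 0.44, 0.3, 0, 0.5778, 0.07],
)

```text
clock: 1.1
tool_pos: [0.4364, 0.3471, 0.2513]
orientation: [180.0, -0.0, -67.3]
force: [-0.4, 0.3, -0.2]
opening: 0.0697
gripper_force: 0.0
```

```bash
python3 -c "
from h import *
show([-.137,.041],.13)"
```

```text
t 1.1 chute [-0.3021 -0.0609] z 0.2513 rpy [ 1.7997e+02 -2.0000e-02 -6.7270e+01] F [-0.4  0.3 -0.2] op 0.0697
tool shift [ 0.1848 -0.0591  0.1213] turn 13.97
```

In the tool's units: 0.185 m / 0.75 = 0.2467, 0.15 m / 0.75 = 0.2, 14 degrees / 90 = 0.1556.

Call:
jog_arm(
  increments=[0.04, -0.0133, 0.0133, 0.0222, 0.07, 0.0933, -0.0267, 0.04, 0.0556, 0.07, 0.1467, -0.0467, 0.0667, 0.0889, 0.07, 0.2, -0.06, 0.0933, 0.1222, 0.07, 0.2333, -0.0733, 0.12, 0.1444, 0.07, 0.2467, -0.0787, 0.1333, 0.1556, 0.07, 0.2467, -0.0787, 0.1333, 0.1556, 0.07],
)

```text
clock: 1.98
tool_pos: [0.5616, 0.2015, 0.1506]
orientation: [179.9, -0.0, -81.0]
force: [0.3, 1.0, 0.5]
opening: 0.07
gripper_force: 0.0
```

```bash
python3 - <<'E'
from h import *
show([-.137,.041],.045)
o=status.get_obs()
s=snap('wrist'); t=snap('top')
a=s['frame'][:,:,::-1]; b=cv2.resize(cv2.convertScaleAbs(t['frame'][145:265,170:360,::-1],alpha=1.6),(512,324),interpolation=cv2.INTER_CUBIC)
cv2.imwrite('pics/w1.png',a)
print(s['T_tool_cam'].round(3))
E
```

```text
t 1.975 chute [-0.1391  0.0407] z 0.1506 rpy [ 1.799e+02 -5.000e-02 -8.105e+01] F [0.3 1.  0.5] op 0.07
tool shift [ 0.002  -0.0005  0.1057] turn 0.19
[[-0.    -0.952 -0.307  0.085]
 [ 1.    -0.     0.    -0.001]
 [-0.    -0.307  0.952 -0.132]
 [ 0.     0.     0.     1.   ]]
```

View pics/w1.png

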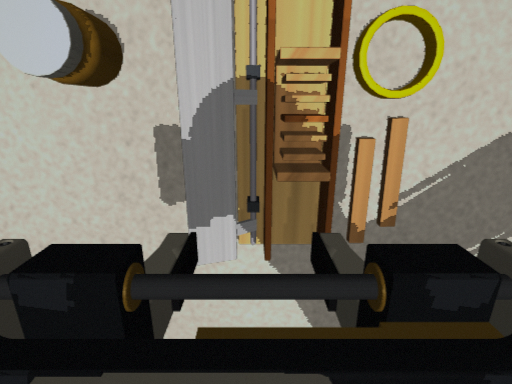

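The wrist picture shows the rack's rear top edge at row ≈180 (columns 274–331), with the walls at columns ≈268 and 338. The fingertips, near (180,240) and (325,240), line up with the paddle and the chute. I'll check this in numbers.

```bash
python3 - <<'E'
from h import *
from scipy.spatial.transform import Rotation as Ro
o=status.get_obs(); s=load('wrist'); T=s['T_tool_cam']; f=192/np.tan(np.radians(float(s['fovy']))/2)
Rt=Ro.from_euler('xyz',o['orientation'],degrees=True).as_matrix(); p=np.array(o['tool_pos'])
def q(u,v,Z):
    d=Rt@T[:3,:3]@np.array([(u-s['cx'])/f,(v-s['cy'])/f,1]); c=p+Rt@T[:3,3]
    X=c+d*(Z-c[2])/d[2]; return (chute(X)*1e3).round(1)
for n,a in dict(rearL=(274,180,.056),rearR=(331,180,.056),frontL=(280,49,.056),wallL_out=(265,150,.04),wallL_in=(274,150,.04),wallR_in=(333,150,.04),wallR_out=(341,150,.04),padOut=(181,120,.05),padIn=(236,120,.038),jarEdge=(83,40,.075)).items(): print(n,q(*a))
# finger tip pixels -> at tip depth in tool frame
for u,v in [(197,236),(160,240),(312,236),(345,240)]:
    d=T[:3,:3]@np.array([(u-s['cx'])/f,(v-s['cy'])/f,1]); print(u,(T[:3,3]+d*(.025-T[2,3])/d[2]).round(4), s['z_map'][v,u])
z=s['z_map'];print([(u,round(float(z[238,u]),3)) for u in range(150,356,8)])
E
```

```text
rearL [-115.9   25.5]
rearR [-115.7  -21.5]
frontL [-18.5  23.7]
wallL_out [-93.8  32.7]
wallL_in [-93.7  25. ]
wallR_in [-93.5 -25.4]
wallR_out [-93.4 -32.2]
padOut [-68.7 100.2]
padIn [-69.2  57.2]
jarEdge [-16.9 154.4]
197 [ 0.008  -0.0353  0.025 ] 0.25812498
160 [ 0.0053 -0.058   0.025 ] 0.31372073
312 [0.008  0.0343 0.025 ] 0.17172776
345 [0.0053 0.0546 0.025 ] 0.3145287
[(150, 0.312), (158, 0.312), (166, 0.162), (174, 0.162), (182, 0.163), (190, 0.166), (198, 0.261), (206, 0.264), (214, 0.264), (222, 0.268), (230, 0.271), (238, 0.306), (246, 0.307), (254, 0.288), (262, 0.307), (270, 0.271), (278, 0.307), (286, 0.307), (294, 0.307), (302, 0.306), (310, 0.307), (318, 0.166), (326, 0.162), (334, 0.162), (342, 0.163), (350, 0.301)]
```

The wrist and top views agree to about 2 mm, with the rack's rear at −116 mm and the finger front at −129 mm. I'll lower and press the paddle.

In the tool's units: 0.105 m / 0.75 = 0.14, 0.1 m / 0.75 = 0.1333.

Call:
jog_arm(
  increments=[0, 0, 0.0267, 0, 0.07, 0, 0, 0.0667, 0, 0.07, 0, 0, 0.0933, 0, 0.07, 0, 0, 0.1067, 0, 0.07, 0, 0, 0.12, 0, 0.07, 0, 0, 0.1333, 0, 0.07, 0, 0, 0.14, 0, 0.07, 0, 0, 0.14, 0, 0.07],
)

```text
clock: 3.08
tool_pos: [0.5624, 0.2024, 0.0468]
orientation: [-179.9, 0.0, -81.0]
force: [3.4, 1.7, 2.0]
opening: 0.07
gripper_force: 1.8
```

```bash
python3 - <<'E'
from h import *
show([.0755,.041],.045)
s=snap('side'); snap('top')
cv2.imwrite('pics/s2.png',cv2.resize(s['frame'][130:270,190:340,::-1],None,fx=4,fy=4,interpolation=cv2.INTER_CUBIC))
E
```

```text
t 3.075 chute [-0.1399  0.0417] z 0.0468 rpy [-1.7994e+02  3.0000e-02 -8.0990e+01] F [3.4 1.7 2. ] op 0.07
tool shift [0.2154 0.0016 0.0017] turn 0.25
```

View pics/s2.png

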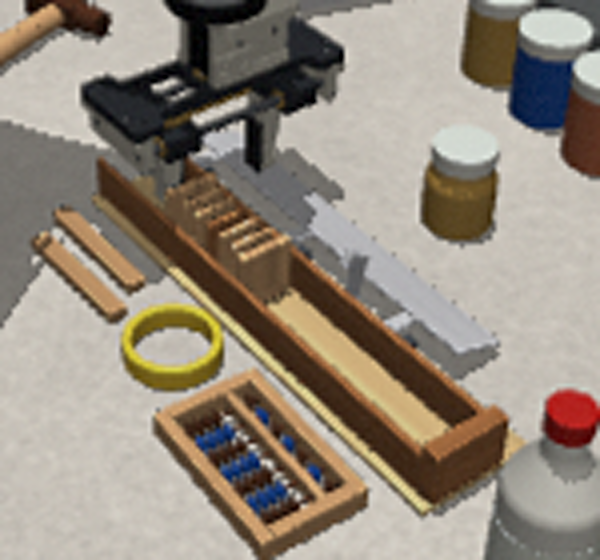

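The gate stands open: the blade is up at crop (357,270), the paddle is down under the far finger, and the other finger is behind the rack. I'll measure the gate angle from depth before pushing.

```bash
python3 - <<'E'
from h import *
s=load('top'); f=192/np.tan(np.radians(float(s['fovy']))/2)
v,u=np.mgrid[145:265,170:360]; z=s['z_map'][145:265,170:360]
P=np.stack([(u-s['cx'])/f*z,(v-s['cy'])/f*z,z],-1)-s['t']; P=P@s['R']
x=C*P[...,0]+S*P[...,1]-O[0]; y=-S*P[...,0]+C*P[...,1]-O[1]; h=P[...,2]
m=(x>.05)&(x<.115)&(y>.07)&(y<.104)&(h>.008)
k=np.polyfit(y[m],h[m],1); print(m.sum(),'slope',np.arctan(k[0]),'gate',.3-np.arctan(k[0]),'h at .085',np.polyval(k,.085))
E
```

```text
321 slope -0.3066137522858368 gate 0.6066137522858368 h at .085 0.020849354838868028
```

In the tool's units: 0.03 m / 0.75 = 0.04, 0.025 m / 0.75 = 0.0333.

Call:
jog_arm(
  increments=[0.0067, 0, 0.0013, 0, 0.07, 0.0133, 0, 0.0013, 0, 0.07, 0.02, 0, 0.0013, 0, 0.07, 0.0267, 0, 0.0013, 0, 0.07, 0.0333, 0, 0.0013, 0, 0.07, 0.04, 0, 0.0013, 0, 0.07],
)

```text
clock: 3.92
tool_pos: [0.5665, 0.172, 0.0455]
orientation: [180.0, -0.0, -81.0]
force: [0.5, 3.0, 2.7]
opening: 0.0698
gripper_force: 1.9
```

```bash
python3 -c "
from h import *
show([.0755,.041],.045)"
```

```text
t 3.925 chute [-0.1092  0.0411] z 0.0455 rpy [179.99  -0.   -81.  ] F [0.5 3.  2.7] op 0.0698
tool shift [0.1847 0.0009 0.0005] turn 0.24
```

In the tool's units: 0.07 m / 0.75 = 0.0933, 0.066 m / 0.75 = 0.088.

Call:
jog_arm(
  increments=[0.0107, 0, 0, 0, 0.07, 0.024, 0, 0, 0, 0.07, 0.0373, 0, 0, 0, 0.07, 0.0507, 0, 0, 0, 0.07, 0.064, 0, 0, 0, 0.07, 0.0773, 0, 0, 0, 0.07, 0.088, 0, 0, 0, 0.07, 0.0933, 0, 0, 0, 0.07],
)

```text
clock: 4.92
tool_pos: [0.5775, 0.1026, 0.0455]
orientation: [180.0, -0.0, -81.0]
force: [0.0, 2.8, 2.3]
opening: 0.0702
gripper_force: 1.9
```

```bash
python3 - <<'E'
from h import *
show([.0755,.041],.045)
s=snap('side')
cv2.imwrite('pics/s3.png',cv2.resize(s['frame'][130:270,190:340,::-1],None,fx=4,fy=4,interpolation=cv2.INTER_CUBIC))
E
```

```text
t 4.925 chute [-0.039   0.0414] z 0.0455 rpy [179.99  -0.   -81.03] F [0.  2.8 2.3] op 0.0702
tool shift [0.1145 0.0008 0.0005] turn 0.21
```

View pics/s3.png

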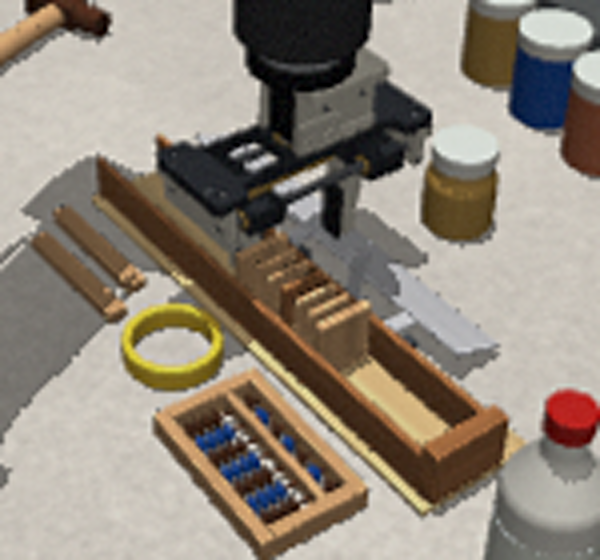

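The rack, at crop (240–370, 300), is passing under the raised blade with the gate held open. I'll keep pushing.

In the tool's units: 0.07 m / 0.75 = 0.0933, 0.066 m / 0.75 = 0.088.

Call:
jog_arm(
  increments=[0.0107, 0, 0, 0, 0.07, 0.024, 0, 0, 0, 0.07, 0.0373, 0, 0, 0, 0.07, 0.0507, 0, 0, 0, 0.07, 0.064, 0, 0, 0, 0.07, 0.0773, 0, 0, 0, 0.07, 0.088, 0, 0, 0, 0.07, 0.0933, 0, 0, 0, 0.07],
)

```text
clock: 5.98
tool_pos: [0.5885, 0.0335, 0.0456]
orientation: [180.0, 0.0, -81.0]
force: [0.3, 3.7, 4.7]
opening: 0.07
gripper_force: 2.2
```

Call:
jog_arm(
  increments=[0.008, 0, 0, 0, 0.07, 0.016, 0, 0, 0, 0.07, 0.024, 0, 0, 0, 0.07, 0.032, 0, 0, 0, 0.07, 0.0387, 0, 0, 0, 0.07, 0.044, 0, 0, 0, 0.07, 0.048, 0, 0, 0, 0.07, 0.0507, 0, 0, 0, 0.07],
)

```text
clock: 6.98
tool_pos: [0.5944, -0.0036, 0.0456]
orientation: [-180.0, -0.0, -81.0]
force: [0.0, 3.5, 3.7]
opening: 0.0699
gripper_force: 2.2
```

```bash
python3 -c "
from h import *
show([.0755,.041],.045)"
```

```text
t 6.975 chute [0.0686 0.0419] z 0.0456 rpy [-180.   -0.  -81.] F [0.  3.5 3.7] op 0.0699
tool shift [0.0069 0.001  0.0006] turn 0.24
```

In the tool's units: 0.005 m / 0.75 = 0.0067, 0.004 m / 0.75 = 0.0053.

Call:
jog_arm(
  increments=[0.0013, 0, 0, 0, 0.07, 0.0027, 0, 0, 0, 0.07, 0.004, 0, 0, 0, 0.07, 0.0053, 0, 0, 0, 0.07, 0.0067, 0, 0, 0, 0.07],
)

```text
clock: 7.6
tool_pos: [0.5952, -0.0084, 0.0456]
orientation: [180.0, 0.0, -81.0]
force: [0.1, 3.6, 3.9]
opening: 0.0698
gripper_force: 2.3
```

Call:
jog_arm(
  increments=[0.0007, 0, 0, 0, 0.07, 0.0013, 0, 0, 0, 0.07, 0.002, 0, 0, 0, 0.07, 0.0027, 0, 0, 0, 0.07],
)

```text
clock: 8.1
tool_pos: [0.5956, -0.0088, 0.0456]
orientation: [-179.9, 0.1, -81.1]
force: [-1.5, 15.4, 6.9]
opening: 0.0699
gripper_force: 8.5
```

The force jumped to 15 N with the TCP at chute x≈0.074, where the end stop was predicted. I'll ease back off the rack, then lift straight up.

Call:
jog_arm(
  increments=[-0.0027, 0, 0, 0, 0.07, -0.0067, 0, 0, 0, 0.07, -0.012, 0, 0, 0, 0.07, -0.016, 0, 0, 0, 0.07, -0.016, 0, 0, 0, 0.07],
)

```text
clock: 8.72
tool_pos: [0.5933, 0.0016, 0.0455]
orientation: [180.0, -0.0, -81.0]
force: [0.3, -2.3, 3.2]
opening: 0.0704
gripper_force: 1.5
```

Call:
jog_arm(
  increments=[0, 0, -0.008, 0, 0.07, 0, 0, -0.0173, 0, 0.07, 0, 0, -0.0293, 0, 0.07, 0, 0, -0.0467, 0, 0.07, 0, 0, -0.08, 0, 0.07, 0, 0, -0.1333, 0, 0.07, 0, 0, -0.1867, 0, 0.07, 0, 0, -0.2133, 0, 0.07],
)

```text
clock: 9.72
tool_pos: [0.5944, 0.0016, 0.2091]
orientation: [-179.8, 0.0, -81.0]
force: [0.1, 0.2, -1.2]
opening: 0.0697
gripper_force: 0.0
```

```bash
python3 - <<'E'
from h import *
show()
o=status.get_obs(); s=snap('side'); w_=snap('wrist')
cv2.imwrite('pics/s4.png',np.hstack([cv2.resize(s['frame'][140:270,190:325,::-1],(399,384),interpolation=cv2.INTER_CUBIC),cv2.resize(w_['frame'][:,:,::-1],(400,300))[:300] if 0 else w_['frame'][:,60:460,::-1]]))
E
```

```text
t 9.725 chute [0.0634 0.0427] z 0.2091 rpy [-1.7978e+02  2.0000e-02 -8.0990e+01] F [ 0.1  0.2 -1.2] op 0.0697
```

View pics/s4.png

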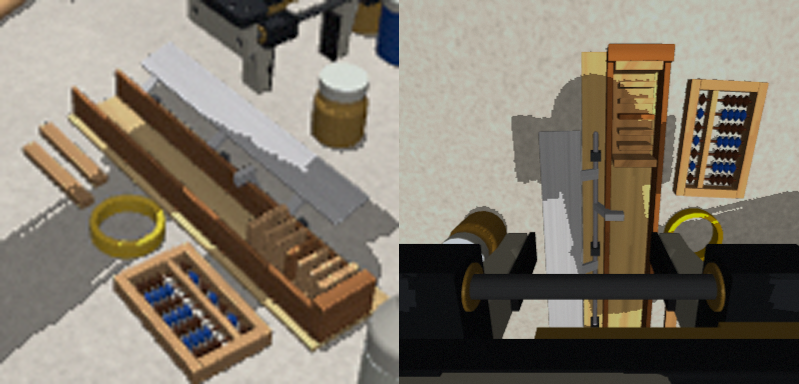

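The gate is shut behind the rack (blade at wrist-crop (612,214)), and the rack is at the stop end. I'll check for a gap at about (636,66).

```bash
python3 - <<'E'
from h import *
s=load('wrist')
cv2.imwrite('pics/w5.png',cv2.resize(s['frame'][30:180,190:350,::-1],None,fx=4,fy=4,interpolation=cv2.INTER_CUBIC))
from scipy.spatial.transform import Rotation as Ro
o=status.get_obs();T=s['T_tool_cam']; f=192/np.tan(np.radians(float(s['fovy']))/2)
Rt=Ro.from_euler('xyz',o['orientation'],degrees=True).as_matrix(); p=np.array(o['tool_pos'])
for v in list(range(44,80,2))+list(range(156,172,2)):
    u=297; z=s['z_map'][v,u]; X=p+Rt@(T[:3,3]+T[:3,:3]@np.array([(u-s['cx'])/f,(v-s['cy'])/f,1])*z); print(v,(chute(X)*1e3).round(1),(X[2]*1e3).round(1))
E
```

```text
44 [200.2   5.5] 45.7
46 [198.4   5.5] 46.7
48 [196.4   5.7] 48.7
50 [194.8   5.6] 48.1
52 [193.4   5.3] 46.6
54 [191.4   5.4] 48.4
56 [189.6   5.5] 49.6
58 [188.1   5.2] 48.2
60 [186.5   5. ] 46.8
62 [184.    5.7] 53.2
64 [182.2   5.8] 54.2
66 [180.5   5.8] 55.0
68 [179.1   5.4] 52.4
70 [177.4   5.2] 52.2
72 [177.4   2.6] 33.3
74 [177.2   0.2] 15.7
76 [1.752e+02 1.000e-01] 15.4
78 [173.4  -0.2] 14.4
156 [93.5 -1.6] 33.5
158 [93.5 -0. ] 45.0
160 [92.8  1. ] 52.5
162 [90.8  0.9] 52.7
164 [89.  1.] 53.9
166 [86.7  0.8] 53.2
168 [73.4 -6.9] 2.1
170 [70.9 -7.1] 2.2
```

View pics/w5.png

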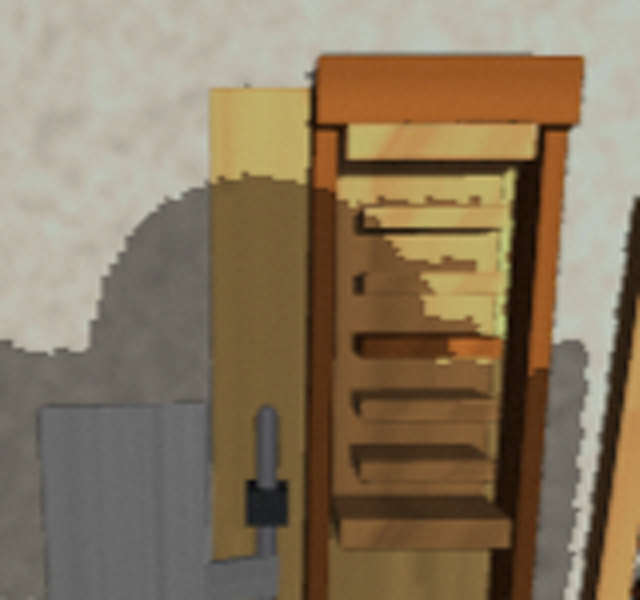

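The rack's front board meets the stop face at chute x≈185 with no gap, its rear is at about 86 mm, and the gate is shut. I'll hand it in.

```bash
python3 -c "
from plant import job
print(job.close_job())"
```

```text
the job is handed in; nothing more can be done
None
```

The rack rests against the end stop with the gate shut behind it; nothing else was seen to move, the arm is lifted clear, and the job was handed in at about 10 s on the robot's clock.

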